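Strip a ratchet curd press for draining

ROBOT

A 7-joint arm with a two-finger parallel gripper is mounted at the origin on a cart in front of the work surface, level with it; the furniture and walls round the work are solid. World frame = base frame: x ahead of the robot, y to its left, z up, the work surface at z = 0. Lengths are in m, angles in rad, forces in N, time in s.
With the tool pointing down it reaches from about 0.4 to 0.85 m from the base axis. Payload 4.5 kg.
Tool frame: the origin (TCP) lies midway between the tips of the shut fingers; the grasp point (between the pads) lies 19 mm behind it; z points along the fingers, y is the line along which they close (so a half turn about z gives the same grasp; the last joint's range is limited). The gripper opens to 88 mm and grips with 3 to 60 N. Pads are 18 mm wide; open, the fingers measure 123 mm over their backs; the gripper's body (75 mm by 187 mm) begins 45 mm behind the grasp point.
Start: joints at [1.271, 0.689, -0.195, 1.565, 0.157, 0.902, -0.215], TCP at [0.205, -0.591, 0.239] pointing down, gripper open.
Joint ranges: [-3.01, 3.01], [-0.46, 2.08], [-1.47, 1.51], [0.13, 2.56], [-1, 4.14], [0.04, 2.09], [-2.66, 2.66]. Speed limits (rad/s): [2.57, 2.57, 3.14, 3.14, 3.14, 3.14, 3.14].

INTERFACE

Orientations are given as a unit quaternion [x, y, z, w].
In Python, from rig import arm gives the robot as it stands.
- The arm moves only by the tool apply_moves, never from a script. Its argument "steps" is a list that holds one entry, the list of rows, each a list of 7 numbers: the shift along the world's x, y, z in m, then the turn, a rotation vector about the world's x, y, z in degrees, then the opening, from 0 (shut) to 1 (fully open). A call has 1 to 10 rows; each row is the pose to reach, as a shift and turn from the pose commanded when the call began; what a row does not reach only later rows make up. A row lasts 1/8 s, in which the tool goes at most 62.5 mm and 10.7 degrees, less where a joint would pass 70% of its speed; a pose out of reach is approached as far as the arm can. A call with a gripper value outside its range is refused whole. The fingers move at their own pace and stop on an object; "newtons" is the grip in N (left out, the last holds). Time passes only in rows, so rows that repeat a pose let the fingers close. It gives the time, the measured TCP pose, the force, the opening and the grip force at its end, in the units of the state.
- arm.observe(): the state, without advancing time (a new reading comes with each control period).
- arm.capture(name): name is "scene" or "top"; returns the picture (480x640x3 uint8, red, green, blue); there is no depth.
- arm.calibration(name): a dict with "K" (3x3 intrinsics, pixels), "D" ([k1, k2, p1, p2, k3] as OpenCV has them; the pictures are not rectified), "cam_to_world" (4x4, takes a point from camera to world coordinates). Camera axes: x right, y down, z forward; pixel columns grow to the right and rows downward; lengths in m; the calibration is good to about 2 mm. A picture is of the moment at which its call begins. calibration takes no time and is no camera call.
- arm.finish_job(): hands the job in; it is judged then, once.
The state is a dict: "time_s": time; "joint_pos": joint angles; "joint_velocities": joint speeds; "tau": joint torques, N m; "tool_pos": TCP position; "orientation": TCP orientation; "wrist_force": force on the tool from outside, world axes, zero at the start; "moment": the same for the moment, N m; "width": opening from 0.0 (shut) to 1.0 (fully open); "grasp_force": force on a finger pad.
Only numpy, scipy, OpenCV 4.12 (cv2) and the standard library are available. Lean on these libraries where they do the work, as an engineer would, in place of code of your own. Each camera call takes 0.05 s, during which the arm holds its last target. There are 200 camera calls.

TASK

Strip the little curd press and lay its parts out to drain, taking it apart from the top: tip the pawl's thumb lever all the way up so that the pawl is clear of the teeth, then draw the toothed bar straight up out of the press and stand it, foot down, in the stoneware tumbler near it. Next set the press head flat and upright in the middle of the saucer, and last stand the mould upright in the middle of the slatted trivet. Set everything down rather than dropping it, let go of it all, and leave the timer and the jigger where they are and the tumbler standing.

Things in the scene. Friction and masses are not known exactly. Their poses are not given: they have to be found in the camera images.
- mould: Mould: upright open steel cup with drain holes, lowest part of the press, loose. Origin: centre of its underside, z up. Outside diameter 62 mm, height 80 mm, walls 3 mm; a thin drip foot (diameter 90 mm, 5 mm high) runs round its bottom. A wooden pressing plate fixed in its bottom ends 9 mm above the origin. About 0.35 kg.
- head: Press head on the mould's rim, loose, 0.2 kg: alu disc (62 mm across, 12 thick), spigot 8 mm below. Origin: centre of the disc's underside, z up; starts 80 mm above the mould's origin. Two cheeks rise to z = 44 mm (outer faces y = +-15.5, x -12 to 26 mm): grip across them (along y). The bar slides in the guide between them (2 mm play); the pawl is on the +x side. It can rest on the spigot.
- pawl (a joint): Pawl: bent steel rocker between the head's cheeks; pivot along the head's y at x = 20, z = 34 mm of its frame. 0: nose in the teeth; after 4 mm play, pulling the bar up would lift the head too. Grows as the thumb lever tips up and in towards the bar; clear of the teeth from 0.45 rad, stop at 0.62. Stiff pivot: stays where left, needs about 0.5 N.
- pawl_lever (a point): Centre of the black thumb roll at the outer end of the pawl's lever (9 mm thick, 18 mm long, along the head's y axis), 26 mm from the pivot. In the head's frame it starts at about x = 37, z = 54 mm and ends (0.62 rad) at about x = 22, z = 60 mm. Push it from outside towards the bar (head's -x), with the fingertips below its middle.
- bar: Toothed steel bar upright in the press, loose, about 0.16 kg. Origin: centre of its foot, z along the bar; it starts 9 mm above the mould's origin, yaw as the head's. Shaft 12 x 18 mm (x, y), teeth (14 mm pitch) let into its +x side; on top a dark wooden grip, 30 (x) by 18 mm (y), 126 to 152 mm above the foot: grip it along y. Its foot must rise 120 mm to leave the guide.
- tumbler: Grey stoneware tumbler on the open worktop (not the pair behind the cutting board), rim diameter 91 mm, 119 mm high, open (about 75 mm wide inside at the rim, 50 mm at the bottom, inner floor 11 mm up). Origin: centre of its underside, z up. 0.4 kg, loose. The bar may lean in it.
- saucer: White ceramic saucer, diameter 144 mm, 16 mm high, fixed. Origin: centre of its underside; the flat inner floor (about 88 mm across) lies 5 mm up.
- trivet: Square trivet of six wooden slats, 132 x 132 mm, fixed. Origin: centre of its underside; its top is 15 mm above it.
- kitchen_timer: Bystander: white and brass round kitchen timer, diameter 66 mm, 62 mm high. Origin at the centre of its underside. Leave it alone.
- jigger: Bystander: brass double jigger, diameter 43 mm, 74 mm high. Origin at the centre of its underside. Leave it alone.
Mind the look-alikes: they are no part of the job. What is shaped like the head but pink is not meant.

How it is judged:
On the way, in this order (a step that is already met when the one before it is completed fails the run):
1. the pawl is tipped clear of the teeth while the bar still stands in the seated head (value of joint pawl above 0.45 rad and z of bar in the frame of mould below 0.02 m and z of head in the frame of mould below 0.085 m), for 0.2 s.
2. the bar has been drawn out and stands in the tumbler, let go, with the head still on the mould (z of bar in the frame of tumbler below 0.04 m and horizontal distance between bar and tumbler below 0.035 m and angle between tumbler's own z axis and vertical below 0.15 rad and contact force between the fingers and bar below 0.2 N and z of head in the frame of mould below 0.085 m and horizontal distance between head and mould below 0.01 m), for 0.2 s.
3. the head stands on the saucer, let go (horizontal distance between head and saucer below 0.02 m and height (world z) of head below 0.024 m and angle between head's own z axis and vertical below 0.12 rad and contact force between the fingers and head below 0.2 N), for 0.2 s.
4. the mould stands on the trivet, let go (horizontal distance between mould and trivet below 0.02 m and height (world z) of mould between 0.01 and 0.021 m and angle between mould's own z axis and vertical below 0.1 rad and contact force between the fingers and mould below 0.2 N), for 0.2 s.
At the end, for the whole second after the job is handed in: Bar foot in the standing tumbler (within 35 mm of its axis, under 40 mm up); head upright (0.12 rad) on the saucer, within 20 mm of its centre; mould upright (0.1 rad) on the trivet, within 20 mm of its centre; tumbler tilt under 0.15 rad; all let go and at rest (z of bar in the frame of tumbler below 0.04 m and horizontal distance between bar and tumbler below 0.035 m and angle between tumbler's own z axis and vertical below 0.15 rad and horizontal distance between head and saucer below 0.02 m and height (world z) of head below 0.024 m and angle between head's own z axis and vertical below 0.12 rad and horizontal distance between mould and trivet below 0.02 m and height (world z) of mould between 0.01 and 0.021 m and angle between mould's own z axis and vertical below 0.1 rad and linear speed of each of bar, head, mould, tumbler below 0.02 m/s); the robot touches nothing.
It fails at once if the timer or the jigger is shifted by more than 20 mm (distance of any of kitchen_timer, jigger from where it was at the start of the episode above 0.02 m).
It fails at once if the tumbler is tipped (angle between tumbler's own z axis and vertical above 0.5 rad).
It fails at once if a part is dropped (falls free at more than 0.8 m/s, about 3 cm) ((linear speed of bar above 0.8 m/s and contact force between the fingers and bar below 0.1 N) or (linear speed of head above 0.8 m/s and contact force between the fingers and head below 0.1 N) or (linear speed of mould above 0.8 m/s and contact force between the fingers and mould below 0.1 N)).
It also fails if it takes over 112 s, if anything falls off the work surface, if the arm or the gripper's body presses on something with over 40 N, if the wrist force passes 120 N, or if a joint passes its speed limit or range.

## Working session

There is one attempt and no reset: what is moved stays moved. The work goes in short steps, Python scripts to look and compute and a tool call to move; the robot and the scene stay as the last step left them, time stands still between calls to the robot, and variables do not carry over. Pictures are saved under pics/ and viewed, at most 14 in all, crops included, and the job is handed in when it is done.

Besides the shell and the picture viewer there is one more tool, called after "Emit:" by a JSON object that holds its "name" and its "arguments". apply_moves: Moves the arm, as the interface text tells. Its arguments: {"type":"object","properties":{"steps":{"type":"array","items":{"type":"array","items":{"type":"array","items":{"type":"number"}}}},"newtons":{"type":"number"}},"required":["steps"]}

```bash
mkdir -p pics; cat > h.py <<'E'
import numpy as np, cv2
from rig import arm
def cal(n):
    c=arm.calibration(n); return np.array(c["K"],float),np.array(c["D"],float),np.array(c["cam_to_world"],float)
def ray(n,uv):
    K,D,T=cal(n); p=cv2.undistortPoints(np.array([[uv]],float),K,D)[0,0]
    return T[:3,3],T[:3,:3]@np.array([p[0],p[1],1.])
def onz(n,uv,z):
    o,d=ray(n,uv); return o+d*(z-o[2])/d[2]
def tri(uv1,uv2,n1="scene",n2="top"):
    o1,d1=ray(n1,uv1);o2,d2=ray(n2,uv2)
    s=np.linalg.lstsq(np.c_[d1,-d2],o2-o1,rcond=None)[0]
    a=o1+s[0]*d1;b=o2+s[1]*d2
    return (a+b)/2,np.linalg.norm(a-b)
def proj(n,p):
    K,D,T=cal(n);W=np.linalg.inv(T)
    return cv2.projectPoints(np.array([p],float),cv2.Rodrigues(W[:3,:3])[0],W[:3,3],K,D)[0][0,0]
def snap(n,f):
    im=arm.capture(n);cv2.imwrite(f"pics/{f}.png",im[:,:,::-1]);return im
E
python3 - <<'E'
from h import *
snap("scene","s0");snap("top","t0")
for n in("scene","top"):
    K,D,T=cal(n);print(n,K[0,0],T.round(3).tolist())
print(arm.observe())
E
```

```text
scene 575.1442022480663 [[-0.821, -0.444, 0.359, 0.121], [-0.571, 0.639, -0.516, 0.58], [-0.001, -0.628, -0.778, 1.008], [0.0, 0.0, 0.0, 1.0]]
top 546.5256295409284 [[0.025, -0.991, 0.133, 0.369], [-1.0, -0.023, 0.018, -0.056], [-0.015, -0.133, -0.991, 1.551], [0.0, 0.0, 0.0, 1.0]]
{'time_s': 0.1, 'joint_pos': array([ 1.27081902,  0.68992379, -0.19453942,  1.56621002,  0.15728845,
        0.9024859 , -0.21507835]), 'joint_velocities': array([ 0.00058327, -0.00201725, -0.00024184, -0.00182931,  0.00050019,
        0.00065852,  0.00090786]), 'tau': array([-2.69597302e-03, -5.28505683e+01, -1.27112199e+00, -1.53838205e+01,
       -5.24649164e-02,  1.97133893e-03,  6.01982651e-05]), 'tool_pos': array([ 0.20455099, -0.58999437,  0.23798393]), 'orientation': array([ 9.86097574e-01,  1.66165293e-01, -1.81420253e-04, -7.97981301e-04]), 'wrist_force': array([0.06370587, 0.26838739, 0.1009138 ]), 'moment': array([-0.00864189, -0.0385566 , -0.01641703]), 'grasp_force': 0.0, 'width': 1.0015809115790448}
```

View pics/s0.png

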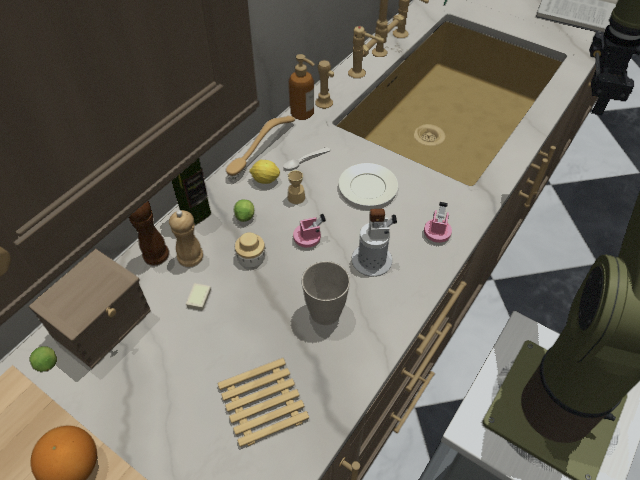

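View pics/t0.png

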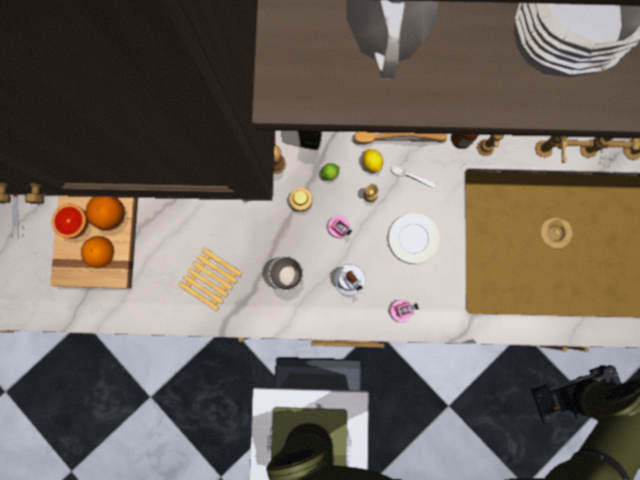

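The press (steel mould, dark grip) is at scene (374,245) and top (350,280). The look-alikes are the pink heads at scene (309,232) and (438,225), top (340,228) and (403,310). The tumbler is at scene (325,295) and top (284,273), the saucer at scene (368,185) and top (414,238), and the trivet at scene (263,402) and top (211,279). The timer is at (250,250) and the jigger at (297,187). Next, a close crop to check the press.

```bash
python3 - <<'E'
from h import *
s=cv2.imread("pics/s0.png");t=cv2.imread("pics/t0.png")
a=cv2.resize(s[195:285,335:410],(500,600),interpolation=cv2.INTER_CUBIC)  # x6.667
b=cv2.resize(t[255:310,325:380],(300,300),interpolation=cv2.INTER_CUBIC)  # x5.4545
c=cv2.resize(t[240:310,250:320],(300,300),interpolation=cv2.INTER_CUBIC)
cv2.imwrite("pics/c0.png",np.hstack([a,np.vstack([b,c])]))
# saucer: white low-sat region (top); trivet: wood
for n,im,box,lo,hi in(("top",t,(165,235,255,325),(10,70,120),(35,255,255)),("scene",s,(205,350,320,455),(10,70,120),(35,255,255))):
    x0,y0,x1,y1=box;h=cv2.cvtColor(im[y0:y1,x0:x1],cv2.COLOR_BGR2HSV);m=cv2.inRange(h,lo,hi)
    m=cv2.morphologyEx(m,cv2.MORPH_OPEN,np.ones((2,2)))
    pts=cv2.findNonZero(m);r=cv2.minAreaRect(pts);bx=cv2.boxPoints(r)+[x0,y0]
    w=np.array([onz(n,p,.015)[:2] for p in bx]);print("trivet",n,w.mean(0).round(4),np.linalg.norm(np.diff(w,axis=0),axis=1).round(3),w.round(3).tolist())
for n,im,uv in(("top",t,(414,238)),("scene",s,(368,185))):
    print("saucer",onz(n,uv,.016))
print("tumbler rim",onz("top",(284,273),.119),onz("scene",(326,283),.119))
print("mould foot",onz("scene",(372,262),.005),"grip top",onz("scene",(377,213),.161),onz("top",(353,280),.161))
E
```

```text
trivet top [0.4484 0.2881] [0.13  0.133 0.129] [[0.427, 0.378], [0.539, 0.311], [0.469, 0.198], [0.359, 0.266]]
trivet scene [0.4431 0.2923] [0.139 0.134 0.13 ] [[0.536, 0.316], [0.462, 0.198], [0.351, 0.273], [0.423, 0.382]]
saucer [ 0.57902543 -0.28253328  0.016     ]
saucer [ 0.57456312 -0.27755533  0.016     ]
tumbler rim [0.46452052 0.07275389 0.119     ] [0.45800507 0.07264511 0.119     ]
mould foot [ 0.45038446 -0.09469135  0.005     ] grip top [ 0.45361732 -0.09738766  0.161     ] [ 0.44810658 -0.1068914   0.161     ]
```

View pics/c0.png

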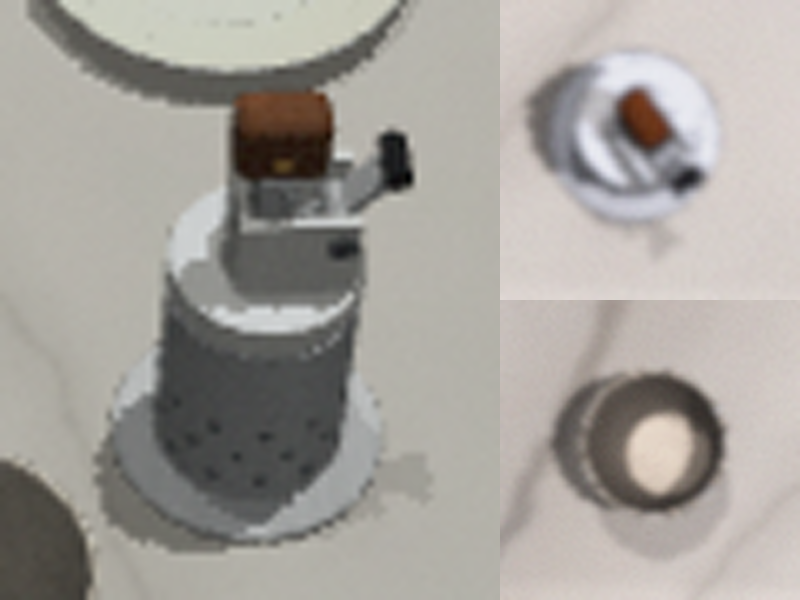

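The crop confirms it: steel mould, alu head and brown grip, with the black thumb roll at crop (397,160) (scene 394.5,219; top 359,288). It is not pink, so this is the right press. Next, the axis and yaw.

```bash
python3 - <<'E'
from h import *
g=tri((377.3,211.8),(351.2,276.3));l=tri((394.5,219.0),(359.1,287.8))
print("grip",g,onz("top",(351.2,276.3),.161),onz("scene",(377.3,211.8),.161));print("lever",l,onz("top",(359.1,287.8),.134),onz("scene",(394.5,219.0),.134))
print("foot top",onz("top",(350.8,279.6),.003))
v=onz("top",(359.1,287.8),.134)-onz("top",(351.2,276.3),.161);print("yaw top",np.degrees(np.arctan2(v[1],v[0])),np.hypot(*v[:2]))
v=onz("scene",(394.5,219.0),.134)-onz("scene",(377.3,211.8),.161);print("yaw sc",np.degrees(np.arctan2(v[1],v[0])),np.hypot(*v[:2]))
print("tumbler",onz("top",(286.2,273.1),.119),onz("scene",(325.7,283.5),.119),tri((325.7,283.5),(286.2,273.1)))
im=cv2.imread("pics/s0.png")
# foot extremes in scene: crop (108,445),(383,435),(245,543)
for c in((108,440),(383,440),(245,543)):
    print(onz("scene",(335+c[0]/6.667,195+c[1]/6.667),.004).round(4))
t=cv2.imread("pics/t0.png")
for n,im,(x0,y0,x1,y1) in(("top",t,(380,205,450,272)),("scene",cv2.imread("pics/s0.png"),(330,158,405,212))):
    h=cv2.cvtColor(im[y0:y1,x0:x1],cv2.COLOR_BGR2HSV);m=cv2.inRange(h,(0,0,215),(179,28 if n=="top" else 60,255))
    c=max(cv2.findContours(m,0,2)[0],key=cv2.contourArea);e=cv2.fitEllipse(cv2.convexHull(c));uv=np.array(e[0])+[x0,y0];print("saucer",n,uv,e[1],onz(n,uv,.014))
from scipy.spatial.transform import Rotation as R
o=arm.observe();print(R.from_quat(o["orientation"]).as_matrix().round(3))
E
```

```text
grip (array([ 0.45678857, -0.10259763,  0.15790006]), np.float64(0.0017226088221190454)) [ 0.45738436 -0.10215587  0.161     ] [ 0.45476129 -0.10041641  0.161     ]
lever (array([ 0.42842917, -0.12456134,  0.13424679]), np.float64(0.00315708446516977)) [ 0.42990414 -0.12398277  0.134     ] [ 0.42704064 -0.12532478  0.134     ]
foot top [ 0.45809343 -0.1064821   0.003     ]
yaw top -141.54069562970872 0.03509381535498064
yaw sc -138.05874955243573 0.03726743486251493
tumbler [0.4643962  0.06696658 0.119     ] [0.45782753 0.07389602 0.119     ] (array([0.46389604, 0.06738836, 0.10660001]), np.float64(0.002933454373802711))
[ 0.4893 -0.0719  0.004 ]
[ 0.4156 -0.1231  0.004 ]
[ 0.4311 -0.0624  0.004 ]
saucer top [416.59374237 240.02455139] (89.12529754638672, 96.16148376464844) [ 0.57368383 -0.29017649  0.014     ]Traceback (most recent call last):
  File "<stdin>", line 15, in <module>
ValueError: max() iterable argument is empty
```

Press axis is about (0.455, -0.101) with head yaw about -140°, and the triangulated heights match (0.158 and 0.134). I'm moving outside the lever with the fingers shut.

Emit:
{"name": "apply_moves", "arguments": {"steps": [[[0.204,0.45,0,0,0,21,0],[0.204,0.45,0,0,0,21,0],[0.204,0.45,0,0,0,21,0],[0.204,0.45,0,0,0,21,0],[0.204,0.45,0,0,0,21,0],[0.204,0.45,0,0,0,21,0],[0.204,0.45,0,0,0,21,0],[0.204,0.45,0,0,0,21,0],[0.204,0.45,0,0,0,21,0],[0.204,0.45,0,0,0,21,0]]], "newtons": 20}}

```text
time_s: 1.35
tool_pos: [0.4083, -0.141, 0.2386]
orientation: [0.939, 0.343, -0.001, 0.0]
wrist_force: [0.2, -0.4, 0.2]
width: 0.003
grasp_force: 0.0
```

Emit:
{"name": "apply_moves", "arguments": {"steps": [[[0,0,-0.06,0,0,0,0],[0,0,-0.11,0,0,0,0],[0,0,-0.11,0,0,0,0],[0,0,-0.11,0,0,0,0]]]}}

```text
time_s: 1.85
tool_pos: [0.4089, -0.1418, 0.1299]
orientation: [0.94, 0.342, 0.0, 0.001]
wrist_force: [0.7, -0.0, 0.0]
width: 0.008
grasp_force: 0.0
```

```bash
python3 - <<'E'
from h import *
o=arm.observe();print(o["tool_pos"],o["wrist_force"])
s=snap("scene","s1");t=snap("top","t1")
a=cv2.resize(s[175:265,340:415],(500,600),interpolation=cv2.INTER_CUBIC)
b=cv2.resize(t[255:310,325:380],(300,300),interpolation=cv2.INTER_CUBIC)
cv2.imwrite("pics/c1.png",np.hstack([a,np.vstack([b,b*0])])[:,:,::-1])
E
```

```text
[ 0.40893788 -0.14177111  0.12985767] [ 0.70773829 -0.00353854  0.02216718]
```

View pics/c1.png

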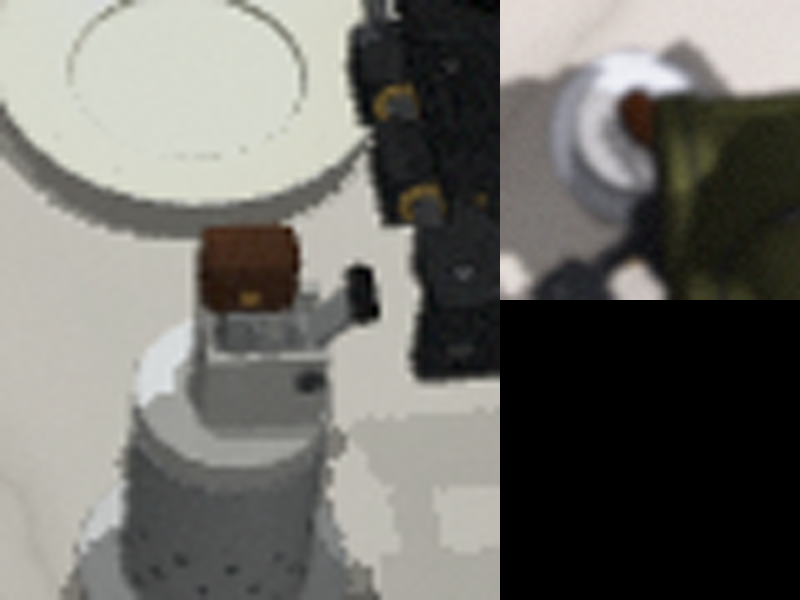

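The fingertip's lower end, crop (470,378), sits just below and outside the roll at (362,292), with a gap of about 10 mm. Pushing inward.

Emit:
{"name": "apply_moves", "arguments": {"steps": [[[0,0,-0.003,0,0,0,0],[0.004,0.003,-0.003,0,0,0,0],[0.006,0.005,-0.003,0,0,0,0],[0.008,0.007,-0.003,0,0,0,0],[0.01,0.0085,-0.003,0,0,0,0],[0.012,0.01,-0.003,0,0,0,0],[0.014,0.012,-0.003,0,0,0,0],[0.016,0.0135,-0.003,0,0,0,0],[0.016,0.0135,-0.003,0,0,0,0]]]}}

```text
time_s: 3.08
tool_pos: [0.4255, -0.1265, 0.1257]
orientation: [0.939, 0.343, 0.001, -0.0]
wrist_force: [-0.5, 0.1, -0.1]
width: 0.002
grasp_force: 0.0
```

```bash
python3 - <<'E'
from h import *
o=arm.observe();print(o["tool_pos"],o["wrist_force"])
s=snap("scene","s2")
a=cv2.resize(s[195:255,345:420],(750,600),interpolation=cv2.INTER_CUBIC)
cv2.imwrite("pics/c2.png",a[:,:,::-1])
E
```

```text
[ 0.42551974 -0.12650354  0.12571755] [-0.45249698  0.09362031 -0.10832889]
```

View pics/c2.png

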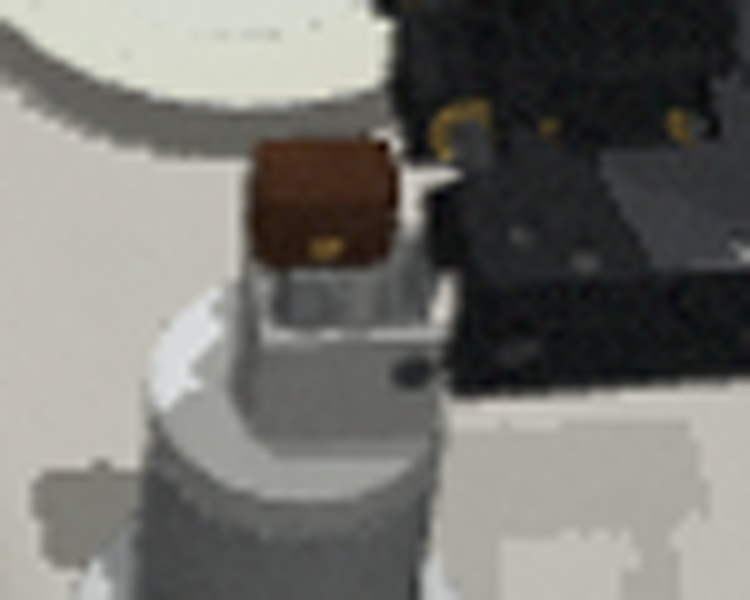

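The roll is at crop (440,230), about 10 mm off the grip edge, so the pawl is at roughly 0.45–0.5 rad. I'll push a few mm further.

Emit:
{"name": "apply_moves", "arguments": {"steps": [[[0.001,0.001,0,0,0,0,0],[0.002,0.0015,0,0,0,0,0],[0.0025,0.002,0,0,0,0,0],[0.003,0.0025,0,0,0,0,0],[0.003,0.0025,0,0,0,0,0]]]}}

```text
time_s: 3.75
tool_pos: [0.4279, -0.1245, 0.1258]
orientation: [0.939, 0.343, 0.0, 0.0]
wrist_force: [0.2, -0.7, -0.0]
width: 0.005
grasp_force: 0.2
```

Emit:
{"name": "apply_moves", "arguments": {"steps": [[[0.0006,0.0005,0,0,0,0,0],[0.0012,0.001,0,0,0,0,0],[0.0012,0.001,0,0,0,0,0]]]}}

```text
time_s: 4.12
tool_pos: [0.4288, -0.1237, 0.1257]
orientation: [0.939, 0.343, -0.0, 0.0]
wrist_force: [-1.0, -1.0, -0.0]
width: 0.008
grasp_force: 0.7
```

```bash
python3 - <<'E'
from h import *
o=arm.observe();print(o["tool_pos"],o["wrist_force"])
s=snap("scene","s3")
a=cv2.resize(s[195:255,345:420],(750,600),interpolation=cv2.INTER_CUBIC)
cv2.imwrite("pics/c3.png",a[:,:,::-1])
E
```

```text
[ 0.42875997 -0.1236743   0.125731  ] [-1.03586495 -1.01027642 -0.03096501]
```

View pics/c3.png

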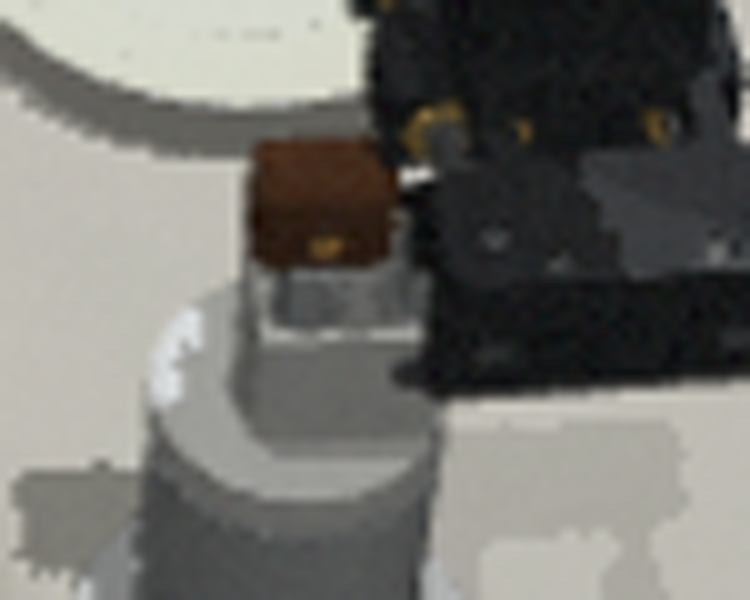

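The pawl is at its stop: there is about 1.4 N of resistance and the roll is 2 px from the grip. Next: retreat, rise, open and go over the grip.

Emit:
{"name": "apply_moves", "arguments": {"steps": [[[-0.016,-0.013,0,0,0,0,0],[-0.016,-0.013,0.02,0,0,0,0],[-0.016,-0.013,0.08,0,0,0,0.6],[0.02,0.015,0.08,0,0,0,0.6],[0.027,0.022,0.08,0,0,0,0.6],[0.027,0.022,0.08,0,0,0,0.6],[0.027,0.022,0.08,0,0,0,0.6]]]}}

```text
time_s: 5.05
tool_pos: [0.4541, -0.1026, 0.2051]
orientation: [0.94, 0.343, -0.002, -0.0]
wrist_force: [0.4, 0.7, -0.1]
width: 0.547
grasp_force: 0.0
```

```bash
python3 - <<'E'
from h import *
print(arm.observe()["tool_pos"],arm.observe()["width"])
s=snap("scene","s4")
a=cv2.resize(s[165:255,335:455],(800,600),interpolation=cv2.INTER_CUBIC)
cv2.imwrite("pics/c4.png",a[:,:,::-1])
E
```

```text
[ 0.45410098 -0.10255567  0.20505549] 0.5473389845747749
```

View pics/c4.png

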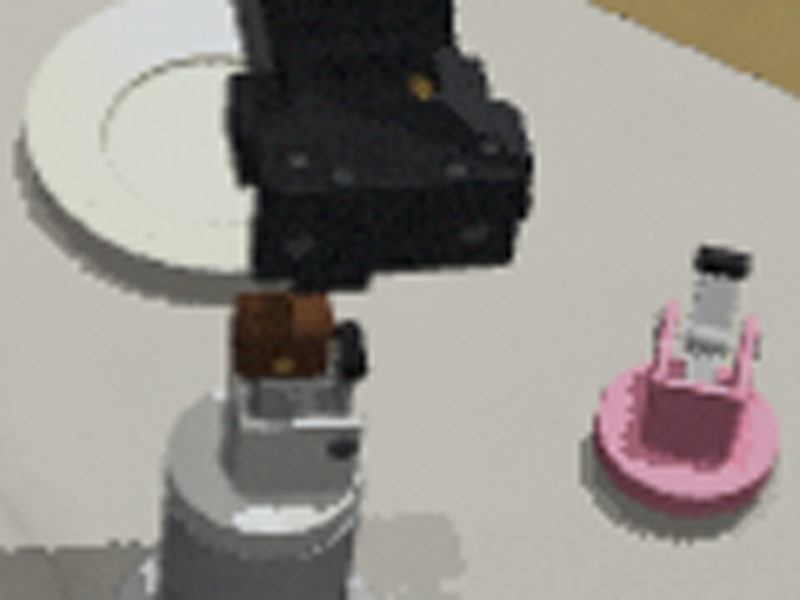

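```bash
python3 - <<'E'
from h import *
p=arm.observe()["tool_pos"];q=lambda P:((proj("scene",P)-[335,165])*6.667).round(0)
hx=np.array([-.766,-.643,0]);hy=np.array([.643,-.766,0]);z=np.array([0,0,1])
print("tcp",q(p))
for a in(-9,9):
  for b in(-24,-41,24,41): print(a,b,q(p+hx*a/1e3+hy*b/1e3),q(p+hx*a/1e3+hy*b/1e3+z*.064))
for a in(-37,37):print("body",a,q(p+hx*a/1e3-hy*.093+z*.064))
print("grip top",q([.456,-.1015,.161]))
E
```

```text
tcp [299. 206.]
-9 -24 [281. 270.] [300. 110.]
-9 -41 [290. 315.] [310. 156.]
-9 24 [256. 147.] [272. -13.]
-9 41 [247. 106.] [263. -55.]
9 -24 [344. 266.] [366. 106.]
9 -41 [354. 311.] [376. 152.]
9 24 [317. 143.] [336. -17.]
9 41 [308. 102.] [327. -59.]
body -37 [234. 309.]
body 37 [517. 289.]
grip top [280. 308.]
```

Emit:
{"name": "apply_moves", "arguments": {"steps": [[[0,0,0,0,0,0,0.6],[0,0,-0.04,0,0,0,0.6],[0,0,-0.06,0,0,0,0.6],[0,0,-0.074,0,0,0,0.6],[0,0,-0.074,0,0,0,0.6],[0,0,-0.074,0,0,0,0.15],[0,0,-0.074,0,0,0,0.1],[0,0,-0.074,0,0,0,0.1],[0,0,-0.074,0,0,0,0.1],[0,0,-0.074,0,0,0,0.1]]], "newtons": 20}}

```text
time_s: 6.35
tool_pos: [0.4563, -0.1016, 0.132]
orientation: [0.939, 0.343, 0.0, 0.0]
wrist_force: [-0.5, 0.3, 3.6]
width: 0.205
grasp_force: 19.8
```

Emit:
{"name": "apply_moves", "arguments": {"steps": [[[0,0,0.004,0,0,0,0.1],[0,0,0.008,0,0,0,0.1],[0,0,0.012,0,0,0,0.1],[0,0,0.018,0,0,0,0.1],[0,0,0.024,0,0,0,0.1]]]}}

```text
time_s: 6.98
tool_pos: [0.456, -0.1015, 0.1562]
orientation: [0.939, 0.343, 0.0, 0.0]
wrist_force: [-0.1, -0.1, -1.7]
width: 0.206
grasp_force: 19.8
```

```bash
python3 - <<'E'
from h import *
print(arm.observe()["tool_pos"],arm.observe()["wrist_force"])
s=snap("scene","s5")
a=cv2.resize(s[175:280,320:460],(800,600),interpolation=cv2.INTER_CUBIC)
cv2.imwrite("pics/c5.png",a[:,:,::-1])
E
```

```text
[ 0.45596085 -0.10152233  0.15616588] [-0.06267586 -0.0947368  -1.67401976]
```

View pics/c5.png

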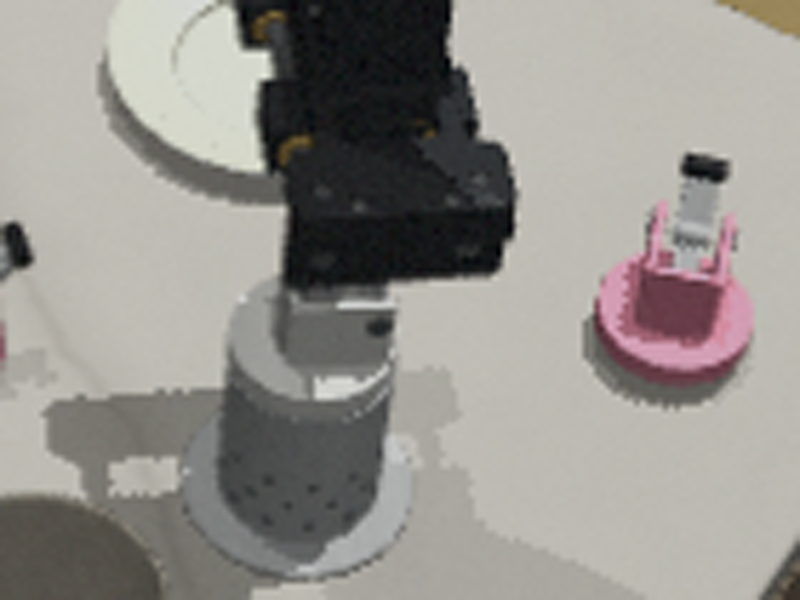

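Only the bar's weight hangs on the wrist (-1.7 N), and the head stays seated with its disc on the mould rim. Continuing up and across to the tumbler.

Emit:
{"name": "apply_moves", "arguments": {"steps": [[[0,0,0.02,0,0,0,0.1],[0,0,0.05,0,0,0,0.1],[0,0,0.08,0,0,0,0.1],[0,0,0.11,0,0,0,0.1],[0,0,0.137,0,0,0,0.1],[0,0,0.137,0,0,0,0.1]]]}}

```text
time_s: 7.78
tool_pos: [0.457, -0.1017, 0.2943]
orientation: [0.939, 0.343, 0.002, 0.001]
wrist_force: [0.1, -0.1, -2.1]
width: 0.204
grasp_force: 19.8
```

Emit:
{"name": "apply_moves", "arguments": {"steps": [[[0,0.03,0,0,0,0,0.1],[0.002,0.07,0,0,0,0,0.1],[0.003,0.11,0,0,0,0,0.1],[0.005,0.15,0,0,0,0,0.1],[0.005,0.1715,0,0,0,0,0.1],[0.005,0.1715,0,0,0,0,0.1],[0.005,0.1715,0,0,0,0,0.1]]]}}

```text
time_s: 8.65
tool_pos: [0.4605, 0.0685, 0.292]
orientation: [0.94, 0.342, -0.001, 0.0]
wrist_force: [-0.4, -0.0, -1.4]
width: 0.201
grasp_force: 19.8
```

```bash
python3 - <<'E'
from h import *
print(arm.observe()["tool_pos"],arm.observe()["wrist_force"])
s=snap("scene","s6")
a=cv2.resize(s[165:345,260:500],(800,600),interpolation=cv2.INTER_CUBIC)
cv2.imwrite("pics/c6.png",a[:,:,::-1])
f=arm.observe()["tool_pos"]-[0,0,.1225]
print(proj("scene",f),(proj("scene",f)-[260,165])*3.333)
E
```

```text
[0.46048214 0.06845694 0.29195167] [-0.35293487 -0.04768804 -1.38736514]
[326.42597673 264.75372132] [221.39778043 332.47915317]
```

View pics/c6.png

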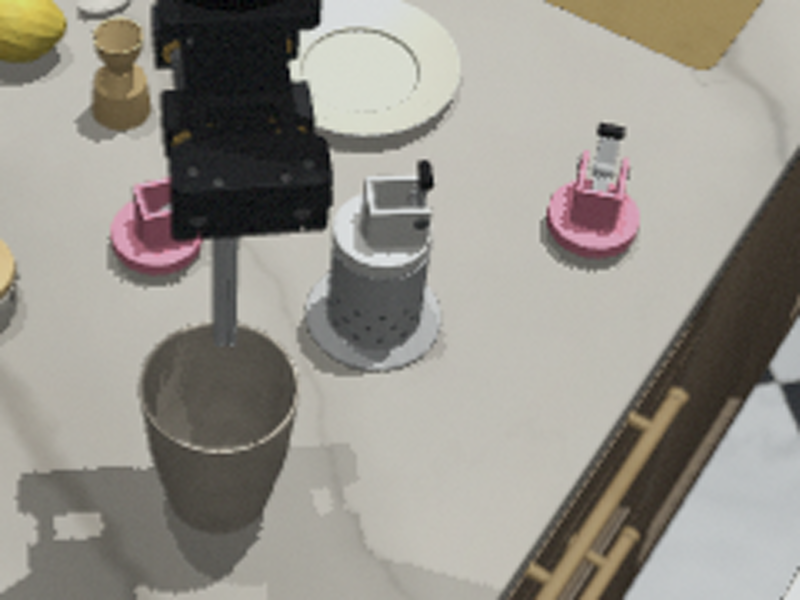

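The bar hangs clear over the tumbler mouth, with its foot at crop (226,340) and the rim centre at (219,388). The head is still seated. Lowering.

Emit:
{"name": "apply_moves", "arguments": {"steps": [[[0,0,-0.03,0,0,0,0.1],[0,0,-0.06,0,0,0,0.1],[0,0,-0.09,0,0,0,0.1],[0,0,-0.12,0,0,0,0.1],[0,0,-0.14,0,0,0,0.1],[0,0,-0.148,0,0,0,0.1],[0,0,-0.15,0,0,0,0.1],[0,0,-0.15,0,0,0,0.1]]]}}

```text
time_s: 9.7
tool_pos: [0.4615, 0.0698, 0.1433]
orientation: [0.939, 0.343, 0.001, 0.0]
wrist_force: [1.0, 0.2, -2.3]
width: 0.202
grasp_force: 19.8
```

Emit:
{"name": "apply_moves", "arguments": {"steps": [[[0,0,-0.003,0,0,0,0.1],[0,0,-0.006,0,0,0,0.1],[0,0,-0.008,0,0,0,0.1],[0,0,-0.0095,0,0,0,0.1],[0,0,-0.0095,0,0,0,0.1]]]}}

```text
time_s: 10.32
tool_pos: [0.4613, 0.0701, 0.1336]
orientation: [0.939, 0.343, 0.0, 0.0]
wrist_force: [-1.1, 0.4, 3.9]
width: 0.203
grasp_force: 19.8
```

Foot contact felt. Letting go and rising.

Emit:
{"name": "apply_moves", "arguments": {"steps": [[[0,0,0,0,0,0,0.3],[0,0,0,0,0,0,0.4],[0,0,0,0,0,0,0.6],[0,0,0,0,0,0,0.8],[0,0,0,0,0,0,0.8],[0,0,0.03,0,0,0,0.8],[0,0,0.06,0,0,0,0.8],[0,0,0.11,0,0,0,0.8],[0,0,0.11,0,0,0,0.8]]]}}

```text
time_s: 11.45
tool_pos: [0.4631, 0.0706, 0.2462]
orientation: [0.939, 0.343, 0.004, 0.0]
wrist_force: [1.0, 0.3, -0.8]
width: 0.799
grasp_force: 0.0
```

Emit:
{"name": "apply_moves", "arguments": {"steps": [[[-0.005,-0.06,0,0,0,0,0.8],[-0.005,-0.12,0,0,0,0,0.8],[-0.005,-0.171,0,0,0,0,0.8],[-0.005,-0.171,0,0,0,0,0.8],[-0.005,-0.171,0,0,0,0,0.8]]]}}

```text
time_s: 12.08
tool_pos: [0.4556, -0.1004, 0.2426]
orientation: [0.939, 0.343, -0.0, -0.001]
wrist_force: [-0.2, -0.4, 0.3]
width: 0.801
grasp_force: 0.0
```

```bash
python3 - <<'E'
from h import *
print(arm.observe()["tool_pos"],arm.observe()["width"])
s=snap("scene","s7");t=snap("top","t7")
a=cv2.resize(s[165:345,275:425],(500,600),interpolation=cv2.INTER_CUBIC)
b=cv2.resize(t[235:325,245:335],(300,300),interpolation=cv2.INTER_CUBIC)
cv2.imwrite("pics/c7.png",np.hstack([a,np.vstack([b,b*0])])[:,:,::-1])
E
```

```text
[ 0.45558864 -0.10039683  0.24257353] 0.8013052259270105
```

View pics/c7.png

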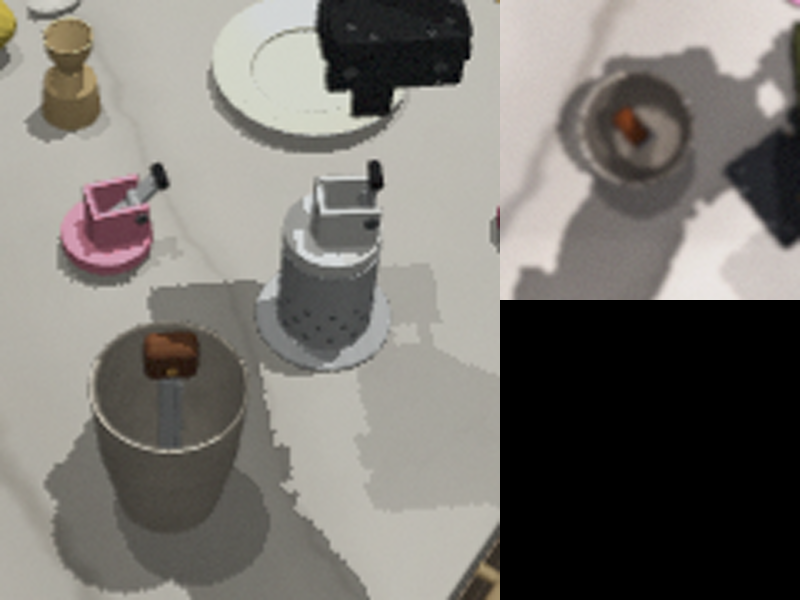

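The bar stands upright in the tumbler, with its grip at crop (170,355). The head is still seated on the mould and empty. Gripping the cheeks next.

Emit:
{"name": "apply_moves", "arguments": {"steps": [[[-0.003,-0.002,-0.05,0,0,0,0.8],[-0.003,-0.002,-0.1,0,0,0,0.8],[-0.003,-0.002,-0.13,0,0,0,0.8],[-0.003,-0.002,-0.144,0,0,0,0.8],[-0.003,-0.002,-0.144,0,0,0,0.8],[-0.003,-0.002,-0.144,0,0,0,0.3],[-0.003,-0.002,-0.144,0,0,0,0.25],[-0.003,-0.002,-0.144,0,0,0,0.25],[-0.003,-0.002,-0.144,0,0,0,0.25]]], "newtons": 25}}

```text
time_s: 13.3
tool_pos: [0.4532, -0.1032, 0.0996]
orientation: [0.939, 0.343, 0.0, 0.0]
wrist_force: [0.7, -1.2, 2.1]
width: 0.369
grasp_force: 0.9
```

```bash
python3 - <<'E'
from h import *
o=arm.observe();print(o["tool_pos"],o["wrist_force"])
for n,uv,z in(("scene",(368,186.2),.010),("scene",(368,186),.016),("top",(414,238.5),.016)):print(onz(n,uv,z))
im=cv2.imread("pics/s0.png");g=cv2.cvtColor(im,cv2.COLOR_BGR2HSV)
print(g[186,340:400:4].tolist());print(g[160:212:3,368].tolist())
t=cv2.cvtColor(cv2.imread("pics/t0.png"),cv2.COLOR_BGR2GRAY);print(t[238,380:450:2].tolist());print(t[204:272:2,414].tolist())
E
```

```text
[ 0.4532489  -0.10317958  0.09959804] [ 0.74567755 -1.19631636  2.13259555]
[ 0.57519498 -0.27932502  0.01      ]
[ 0.57281398 -0.2747253   0.016     ]
[ 0.57759873 -0.28253725  0.016     ]
[[37, 16, 206], [36, 17, 207], [38, 15, 206], [38, 14, 207], [38, 14, 207], [37, 16, 207], [38, 14, 206], [40, 15, 207], [40, 15, 206], [35, 15, 206], [40, 15, 207], [38, 14, 206], [32, 19, 204], [32, 18, 202], [32, 20, 202]]
[[27, 13, 182], [90, 4, 206], [90, 4, 206], [98, 5, 207], [98, 5, 207], [38, 15, 206], [38, 14, 207], [38, 15, 206], [35, 15, 206], [38, 15, 206], [38, 14, 206], [38, 14, 207], [40, 15, 206], [38, 18, 207], [36, 18, 207], [39, 10, 176], [34, 20, 91], [25, 15, 183]]
[210, 212, 213, 178, 156, 229, 232, 232, 233, 221, 228, 233, 233, 232, 232, 232, 232, 232, 231, 232, 232, 232, 232, 229, 204, 230, 231, 230, 230, 228, 217, 212, 212, 213, 213]
[214, 214, 215, 215, 218, 230, 233, 232, 233, 233, 226, 232, 232, 233, 232, 233, 231, 232, 232, 232, 233, 232, 232, 233, 220, 223, 230, 230, 230, 216, 194, 213, 214, 215]
```

Emit:
{"name": "apply_moves", "arguments": {"steps": [[[0,0,0,0,0,0,0.25],[0,0,0,0,0,0,0.25],[0,0,0,0,0,0,0.25],[0,0,0.005,0,0,0,0.25],[0,0,0.01,0,0,0,0.25],[0,0,0.02,0,0,0,0.25],[0,0,0.05,0,0,0,0.25],[0,0,0.05,0,0,0,0.25]]]}}

```text
time_s: 14.3
tool_pos: [0.4542, -0.1032, 0.151]
orientation: [0.939, 0.343, 0.002, 0.001]
wrist_force: [0.5, 0.2, -2.3]
width: 0.354
grasp_force: 24.6
```

```bash
python3 - <<'E'
from h import *
o=arm.observe();print(o["tool_pos"],o["wrist_force"],o["width"])
s=snap("scene","s8")
a=cv2.resize(s[165:300,310:490],(800,600),interpolation=cv2.INTER_CUBIC)
cv2.imwrite("pics/c8.png",a[:,:,::-1])
E
```

```text
[ 0.45416045 -0.10315101  0.15096594] [ 0.53187931  0.222394   -2.33301618] 0.35378165974771136
```

View pics/c8.png

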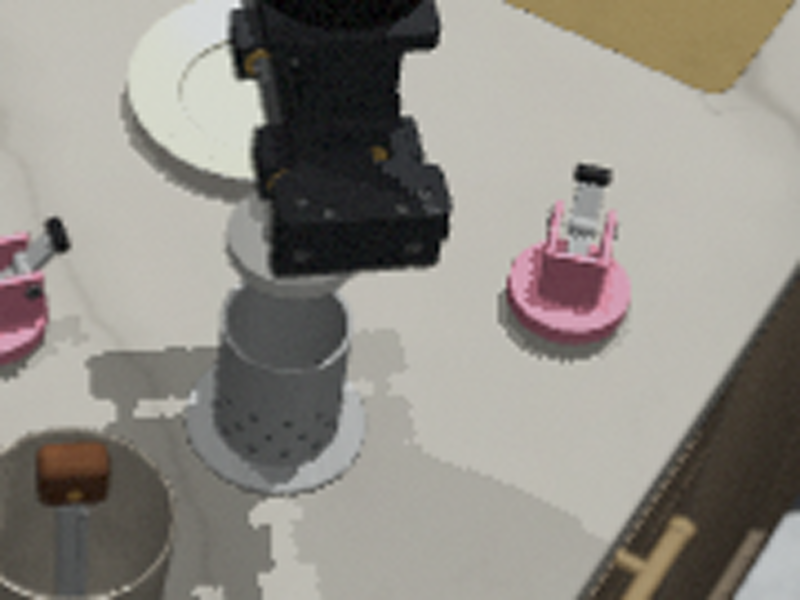

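The head alone came up and the mould stays put. Carrying the head to the saucer at about (0.576, -0.281).

Emit:
{"name": "apply_moves", "arguments": {"steps": [[[0.02,-0.03,0.0,0,0,0,0.25],[0.045,-0.065,0.0,0,0,0,0.25],[0.07,-0.105,0.0,0,0,0,0.25],[0.095,-0.14,0.0,0,0,0,0.25],[0.11,-0.165,0,0,0,0,0.25],[0.12,-0.18,0,0,0,0,0.25],[0.12,-0.18,-0.03,0,0,0,0.25],[0.12,-0.18,-0.06,0,0,0,0.25],[0.12,-0.18,-0.08,0,0,0,0.25],[0.12,-0.18,-0.08,0,0,0,0.25]]]}}

```text
time_s: 15.6
tool_pos: [0.5714, -0.2823, 0.0671]
orientation: [0.939, 0.343, -0.002, -0.001]
wrist_force: [-0.3, 0.3, -2.5]
width: 0.353
grasp_force: 24.6
```

```bash
python3 - <<'E'
from h import *
o=arm.observe();print(o["tool_pos"],o["wrist_force"],o["width"])
s=snap("scene","s9");t=snap("top","t9")
a=cv2.resize(s[125:230,310:450],(560,420),interpolation=cv2.INTER_CUBIC)
b=cv2.resize(t[200:275,375:450],(240,420),interpolation=cv2.INTER_CUBIC)
cv2.imwrite("pics/c9.png",np.hstack([a,b])[:,:,::-1])
print("mould rim",onz("scene",(374.1,239.3),.08))
h=o["tool_pos"]+[.0025,.002,-.0195]
print("head disc pred px",(proj("scene",h)-[310,125])*4,"saucer c",(proj("scene",[.576,-.281,.005])-[310,125])*4)
E
```

```text
[ 0.57142711 -0.28230499  0.06707186] [-0.30835623  0.26172926 -2.53996379] 0.35303871136717796
mould rim [ 0.45275579 -0.09659378  0.08      ]
head disc pred px [238.88667391 200.22838847] saucer c [231.7817391  248.38231296]
```

View pics/c9.png

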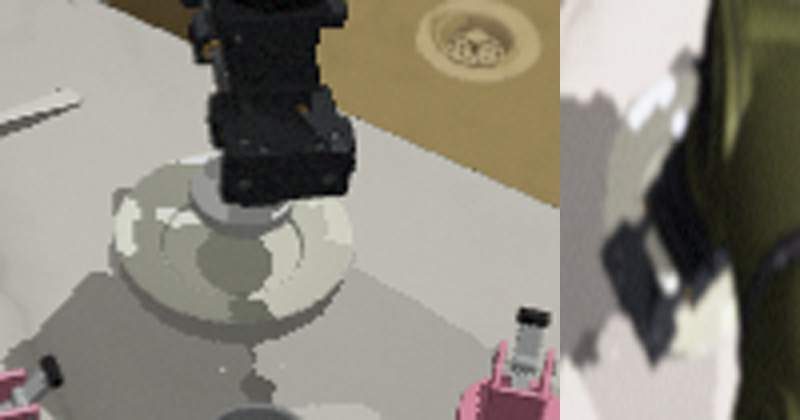

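The disc is at crop (241,195) above the inner ring at (232,247), which agrees with the prediction. Lowering with a small correction.

Emit:
{"name": "apply_moves", "arguments": {"steps": [[[0.002,0.002,-0.01,0,0,0,0.25],[0.002,0.002,-0.02,0,0,0,0.25],[0.002,0.002,-0.027,0,0,0,0.25],[0.002,0.002,-0.031,0,0,0,0.25],[0.002,0.002,-0.033,0,0,0,0.25],[0.002,0.002,-0.035,0,0,0,0.25],[0.002,0.002,-0.035,0,0,0,0.25]]]}}

```text
time_s: 16.58
tool_pos: [0.575, -0.2811, 0.0343]
orientation: [0.939, 0.343, 0.0, 0.0]
wrist_force: [0.7, -0.3, -1.5]
width: 0.352
grasp_force: 24.6
```

Emit:
{"name": "apply_moves", "arguments": {"steps": [[[0,0,-0.001,0,0,0,0.25],[0,0,-0.002,0,0,0,0.25],[0,0,-0.003,0,0,0,0.25],[0,0,-0.003,0,0,0,0.25]]]}}

```text
time_s: 17.08
tool_pos: [0.5752, -0.2811, 0.0326]
orientation: [0.939, 0.343, 0.0, 0.0]
wrist_force: [-2.2, 0.1, 7.2]
width: 0.351
grasp_force: 24.7
```

Contact. Letting go, rising and checking the head while moving over the mould.

Emit:
{"name": "apply_moves", "arguments": {"steps": [[[0,0,0,0,0,0,0.45],[0,0,0,0,0,0,0.6],[0,0,0,0,0,0,0.8],[0,0,0,0,0,0,0.8],[0,0,0.03,0,0,0,0.8],[0,0,0.08,0,0,0,0.8],[0,0,0.13,0,0,0,1],[0,0,0.13,0,0,0,1]]]}}

```text
time_s: 18.08
tool_pos: [0.5779, -0.2819, 0.1655]
orientation: [0.939, 0.343, 0.003, 0.003]
wrist_force: [-0.5, 0.3, -0.1]
width: 0.991
grasp_force: 0.0
```

Emit:
{"name": "apply_moves", "arguments": {"steps": [[[-0.12,0.18,0,0,0,0,1],[-0.12,0.18,0,0,0,0,1],[-0.12,0.18,0,0,0,0,1],[-0.12,0.18,0,0,0,0,1],[-0.12,0.18,0,0,0,0,1],[-0.12,0.18,0,0,0,0,1]]]}}

```text
time_s: 18.82
tool_pos: [0.4556, -0.1019, 0.1608]
orientation: [0.939, 0.343, 0.0, 0.0]
wrist_force: [0.4, -0.3, 0.4]
width: 1.0
grasp_force: 0.0
```

```bash
python3 - <<'E'
from h import *
o=arm.observe();print(o["tool_pos"],o["wrist_force"],o["width"])
s=snap("scene","s10")
a=cv2.resize(s[140:290,310:510],(800,600),interpolation=cv2.INTER_CUBIC)
cv2.imwrite("pics/c10.png",a[:,:,::-1])
q=lambda P:((proj("scene",P)-[310,140])*4).round()
print("rim",q([.455,-.101,.08]),"foot",q([.455,-.101,.004]),"tcp at rim z",q([*o["tool_pos"][:2],.08]),"head",q([.5775,-.279,.025]))
E
```

```text
[ 0.45560259 -0.10193251  0.1608473 ] [ 0.39621034 -0.3079471   0.40275853] 0.9996379367276018
rim [257. 390.] foot [247. 478.] tcp at rim z [257. 388.] head [230. 166.]
```

View pics/c10.png

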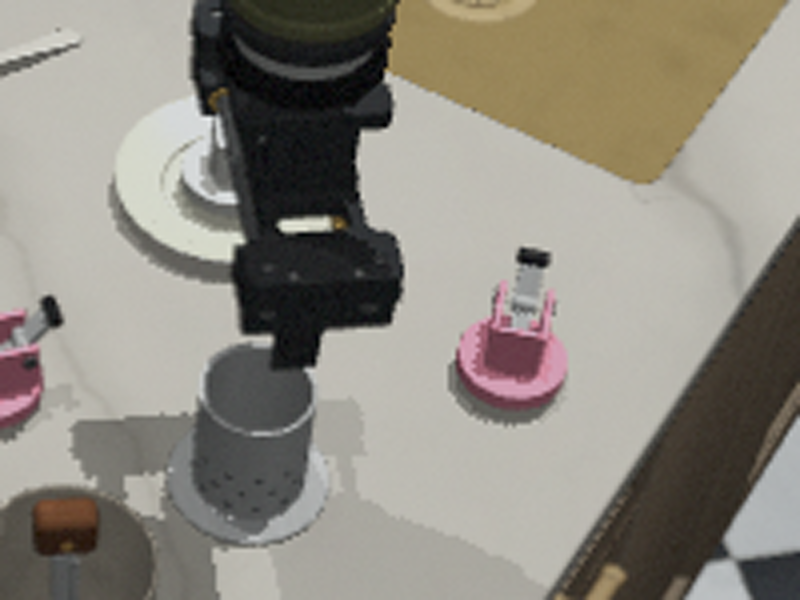

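The head sits inside the saucer's ring, and the mould rim centre at crop (257,388) matches the tool axis. Lowering round the mould and gripping.

Emit:
{"name": "apply_moves", "arguments": {"steps": [[[0,0,-0.04,0,0,0,1],[0,0,-0.08,0,0,0,1],[0,0,-0.105,0,0,0,1],[0,0,-0.116,0,0,0,1],[0,0,-0.116,0,0,0,0.8],[0,0,-0.116,0,0,0,0.65],[0,0,-0.116,0,0,0,0.6],[0,0,-0.116,0,0,0,0.6],[0,0,-0.116,0,0,0,0.6]]], "newtons": 35}}

```text
time_s: 20.0
tool_pos: [0.4559, -0.1015, 0.0461]
orientation: [0.939, 0.343, 0.001, 0.001]
wrist_force: [1.8, -2.1, 6.2]
width: 0.702
grasp_force: 35.0
```

Emit:
{"name": "apply_moves", "arguments": {"steps": [[[0,0,0,0,0,0,0.6],[0,0,0,0,0,0,0.6],[0,0,0.01,0,0,0,0.6],[0,0,0.03,0,0,0,0.6],[0,0,0.06,0,0,0,0.6],[0,0,0.06,0,0,0,0.6]]]}}

```text
time_s: 20.75
tool_pos: [0.4556, -0.101, 0.1067]
orientation: [0.939, 0.343, 0.001, 0.0]
wrist_force: [-0.6, 0.1, -4.3]
width: 0.707
grasp_force: 35.0
```

Emit:
{"name": "apply_moves", "arguments": {"steps": [[[0,0,0.05,0,0,0,0.6],[0,0,0.1,0,0,0,0.6],[0,0,0.145,0,0,0,0.6],[0,0.04,0.145,0,0,0,0.6],[-0.002,0.09,0.145,0,0,0,0.6],[-0.004,0.14,0.145,0,0,0,0.6],[-0.006,0.19,0.145,0,0,0,0.6],[-0.008,0.24,0.145,0,0,0,0.6],[-0.01,0.29,0.145,0,0,0,0.6],[-0.01,0.34,0.145,0,0,0,0.6]]]}}

```text
time_s: 22.0
tool_pos: [0.4437, 0.2398, 0.2485]
orientation: [0.939, 0.343, -0.002, 0.001]
wrist_force: [0.8, 0.1, -4.4]
width: 0.703
grasp_force: 35.0
```

Emit:
{"name": "apply_moves", "arguments": {"steps": [[[0,0.03,0,0,0,0,0.6],[0,0.051,0,0,0,0,0.6],[0,0.051,-0.04,0,0,0,0.6],[0,0.051,-0.08,0,0,0,0.6],[0,0.051,-0.12,0,0,0,0.6],[0,0.051,-0.15,0,0,0,0.6],[0,0.051,-0.165,0,0,0,0.6],[0,0.051,-0.17,0,0,0,0.6],[0,0.051,-0.17,0,0,0,0.6]]]}}

```text
time_s: 23.12
tool_pos: [0.4454, 0.2901, 0.0807]
orientation: [0.939, 0.343, 0.0, -0.0]
wrist_force: [0.1, 1.2, -4.3]
width: 0.701
grasp_force: 35.0
```

```bash
python3 - <<'E'
from h import *
o=arm.observe();print(o["tool_pos"],o["wrist_force"],o["width"])
s=snap("scene","s11");t=snap("top","t11")
a=cv2.resize(s[340:460,200:320],(500,500),interpolation=cv2.INTER_CUBIC)
b=cv2.resize(s[155:245,290:410],(300,250),interpolation=cv2.INTER_CUBIC)
c=cv2.resize(s[230:345,255:375],(300,250),interpolation=cv2.INTER_CUBIC)
cv2.imwrite("pics/c11.png",np.hstack([a,np.vstack([b,c])])[:,:,::-1])
q=lambda P:((proj("scene",P)-[200,340])*4.1667).round()
p=o["tool_pos"];print("foot pred",q([p[0],p[1],p[2]-.0415]),"trivet c",q([.446,.290,.015]))
E
```

```text
[0.44539684 0.29012833 0.0806501 ] [ 0.12021878  1.18949244 -4.27561862] 0.7014046298326828
foot pred [260. 227.] trivet c [264. 249.]
```

View pics/c11.png

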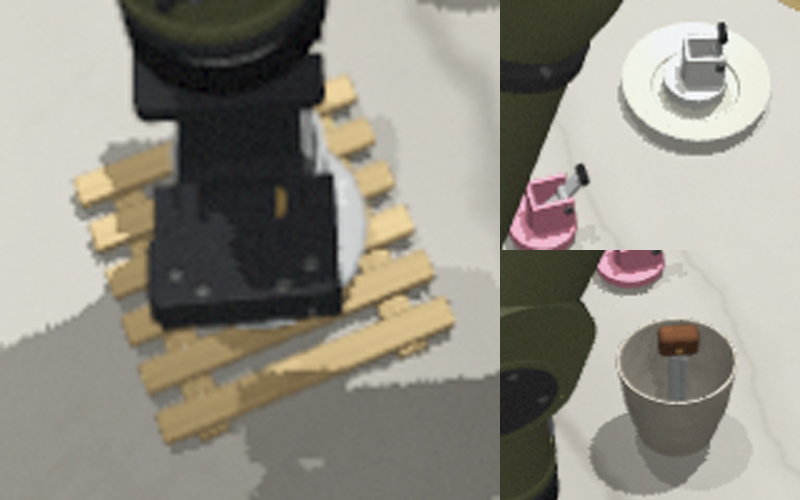

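The mould's foot overlies the trivet's middle (centre at crop about (260,256)), the head is flat on the saucer and the bar is in the standing tumbler. Lowering slowly.

Emit:
{"name": "apply_moves", "arguments": {"steps": [[[0.002,0.002,-0.006,0,0,0,0.6],[0.002,0.002,-0.012,0,0,0,0.6],[0.002,0.002,-0.016,0,0,0,0.6],[0.002,0.002,-0.018,0,0,0,0.6],[0.002,0.002,-0.0195,0,0,0,0.6],[0.002,0.002,-0.0195,0,0,0,0.6]]]}}

```text
time_s: 23.98
tool_pos: [0.4467, 0.2918, 0.0611]
orientation: [0.939, 0.343, -0.0, 0.0]
wrist_force: [-1.4, -1.5, 1.6]
width: 0.704
grasp_force: 35.0
```

Emit:
{"name": "apply_moves", "arguments": {"steps": [[[0,0,-0.0005,0,0,0,0.6],[0,0,-0.0005,0,0,0,0.8],[0,0,-0.0005,0,0,0,1],[0,0,-0.0005,0,0,0,1],[0,0,-0.0005,0,0,0,1],[0,0,0.03,0,0,0,1],[0,0,0.08,0,0,0,1],[0,0,0.14,0,0,0,1],[0,0,0.17,0,0,0,1],[0,0,0.17,0,0,0,1]]]}}

```text
time_s: 25.22
tool_pos: [0.4482, 0.2929, 0.233]
orientation: [0.939, 0.343, 0.003, -0.001]
wrist_force: [0.4, -0.1, -0.8]
width: 0.999
grasp_force: 0.0
```

```bash
python3 - <<'E'
from h import *
o=arm.observe();print(o["tool_pos"],o["wrist_force"],o["width"])
s=snap("scene","s12");t=snap("top","t12")
# foot of mould: bluish-grey bright mask near trivet, in scene
x0,y0,x1,y1=205,345,320,455
c=s[y0:y1,x0:x1].astype(int);m=((c.max(2)-c.min(2)<25)).astype(np.uint8)
trm=cv2.inRange(cv2.cvtColor(s[y0:y1,x0:x1],cv2.COLOR_RGB2HSV),(10,70,100),(35,255,255))
b=cv2.boxPoints(cv2.minAreaRect(cv2.findNonZero(trm)))+[x0,y0]
print("trivet",np.mean([onz("scene",p,.015) for p in b],0))
p=np.array([.4467,.2918,.017])
print("foot pred extent px",proj("scene",p),[proj("scene",p+np.array(d)*.045).round(1).tolist() for d in((-.766,-.643,0),(.766,.643,0),(-.44,.9,0))])
for r in range(375,425,4): print(r,s[r,230:300:3].sum(1).tolist())
E
```

```text
[0.44819594 0.29285762 0.2329575 ] [ 0.36317939 -0.09594608 -0.81186182] 0.9986969559846837
trivet [0.44695214 0.29291648 0.015     ]
foot pred extent px [262.24302442 399.90753034] [[287.1, 397.8], [237.3, 401.9], [256.9, 423.8]]
375 [318, 266, 334, 462, 432, 162, 169, 205, 225, 229, 265, 265, 251, 256, 239, 557, 552, 556, 483, 294, 529, 553, 553, 553]
379 [572, 566, 556, 560, 383, 234, 246, 254, 262, 268, 264, 259, 263, 255, 245, 348, 277, 476, 441, 493, 489, 541, 525, 524]
383 [377, 324, 257, 298, 351, 261, 260, 256, 252, 262, 269, 261, 259, 246, 236, 444, 528, 509, 498, 499, 494, 486, 499, 500]
387 [345, 362, 321, 376, 385, 260, 256, 253, 214, 124, 124, 133, 134, 125, 315, 491, 502, 571, 481, 328, 259, 363, 501, 500]
391 [374, 375, 364, 350, 399, 355, 275, 240, 226, 231, 216, 147, 120, 134, 534, 263, 373, 571, 569, 497, 471, 491, 504, 501]
395 [368, 355, 247, 353, 440, 236, 560, 401, 219, 250, 255, 253, 554, 414, 268, 263, 272, 572, 628, 506, 497, 501, 466, 406]
399 [307, 354, 362, 419, 436, 244, 245, 248, 255, 269, 272, 272, 265, 267, 266, 244, 276, 572, 568, 493, 275, 271, 294, 534]
403 [566, 374, 378, 419, 438, 397, 245, 258, 255, 264, 263, 273, 269, 260, 263, 267, 318, 569, 565, 484, 548, 545, 492, 565]
407 [509, 369, 306, 327, 438, 433, 242, 251, 265, 261, 191, 268, 265, 265, 259, 269, 563, 569, 540, 556, 560, 549, 503, 491]
411 [282, 304, 374, 342, 418, 428, 433, 328, 234, 267, 270, 257, 269, 241, 282, 563, 566, 559, 425, 503, 414, 244, 491, 292]
415 [474, 368, 379, 364, 353, 411, 433, 428, 401, 369, 344, 362, 342, 564, 555, 560, 537, 283, 253, 302, 268, 479, 474, 494]
419 [368, 356, 356, 292, 283, 309, 339, 415, 437, 395, 342, 397, 556, 563, 531, 365, 298, 463, 475, 491, 492, 497, 494, 493]
423 [382, 290, 306, 317, 342, 376, 374, 368, 363, 324, 298, 304, 288, 302, 303, 426, 484, 494, 492, 482, 486, 429, 288, 360]
```

The mould's foot spans columns 239–286 on row 399, as predicted, and it is centred on the trivet. Handing in.

```bash
python3 -c "
from rig import arm
print(arm.finish_job())"
```

```text
the job is handed in; nothing more can be done
None
```

I stripped the press in order and handed the job in at about 25 s: the bar stands in the upright tumbler, the head is flat on the saucer and the mould is centred on the trivet, all let go, but no verdict came back.

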